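Slide the marked block along the fence into the drilling jig's corner

TASK

The light wooden block with the pencilled cross lies askew on the dark wooden drilling jig. With the fingertips, first push it flat against the long aluminium fence before it gets near the orange guide, then keep it against the fence and slide it along into the corner pocket until it is fully home, flush against both the fence and the blue end stop. Do not lift or tip the block, leave everything else where it is, and finish clear of it all.

Things in the scene. Friction and masses are not known exactly. Their poses are not given: they have to be found in the camera images.
- jig: Drilling jig fixed to the bench, turned only about z (up): a dark brown plywood plate 240 (x) x 320 (y) x 12 mm thick, top 12 mm above the bench. Origin on the bench; plate from x -100 to +140, y -160 to +160 mm. On it stand three fixed bars 18 mm high (tops 30 mm above the bench): fence, end stop, guide. Behind the fence (x over +70 mm) stand a finished block and a screw jar.
- fence (a point): Middle of the foot of the aluminium fence's working face, on the plate: jig x +50, y -10, z +12 mm; axes as the jig's. The face looks to -x; the fence runs along y from -155 to +135 mm and is 20 mm thick.
- corner (a point): Inner corner of the pocket, where the faces of the fence and of the blue end stop meet the plate: jig x +50, y +115, z +12 mm; axes as the jig's. The end stop's face looks to -y; the stop runs along x from -40 to +70 mm and is 20 mm thick.
- guide (a point): Centre of the orange guide's foot on the plate: jig x -15, y +102.5, z +12 mm; axes as the jig's. It measures 22 (x) x 25 (y) mm and touches the end stop, so the pocket between it and the fence is 54 mm wide and is entered along the fence, in +y.
- blank: Work piece: light beech block 46 (x) x 90 (y) x 26 mm high, about 75 g, dark pencilled cross on top. Origin: centre of its underside, z up. Lies loose on the plate on the robot's side of the fence, within 0.4 rad of parallel, +y end towards the end stop. Fully home: origin at jig x +27, y +70, z +12 mm, axes parallel to the jig's. It slides on the plate at a few newtons.
- done_block: Finished block, same size and colour as the work piece but with two dark round holes on top; lies on the jig plate behind the fence. Leave alone. Origin at the centre of its underside.
- screw_jar: Small glass jar with a black cap, 42 mm across, 45 mm high, on the jig plate behind the fence. Leave alone. Origin at the centre of its underside.
- pliers: Red-handled pliers, about 160 mm long, 18 mm high, lying on the bench to the right. Leave alone. Origin under the pivot.
- screwdriver: Orange-handled screwdriver lying on the bench to the left. Leave alone. Origin under it, about midway; x along the shaft to the tip.
- glue: White glue bottle, 50 mm across, 95 mm high, at the right of the bench. Leave alone. Origin at the centre of its underside.
- tape_measure: Yellow tape measure, 70 x 40 x 65 mm high, at the left of the bench. Leave alone. Origin at the centre of its underside.
There are look-alikes about, which are no part of the job. What is shaped like the blank but pink is not meant.

How it is judged:
By the outcome, as a careful person would: the job done as asked, in the order asked, and still so for the second after the job is handed in, with the robot touching nothing.
It also fails if it takes over 53 s, if anything falls off the work surface, if the arm or the gripper's body presses on something with over 40 N, if the wrist force passes 120 N, or if a joint passes its speed limit or range.

ROBOT

A 7-joint arm with a two-finger parallel gripper is mounted at the origin on the work surface. World frame = base frame: x ahead of the robot, y to its left, z up, the work surface at z = 0. Lengths are in mm, angles in degrees, forces in N, time in s.
With the tool pointing down it reaches from about 350 to 900 mm from the base axis. Payload 19.9 kg.
Tool frame: the origin (TCP) lies midway between the tips of the shut fingers; the grasp point (between the pads) lies 19 mm behind it; z points along the fingers, x is the direction in which the jaws open and shut, and the axes are right-handed (so a half turn about z gives the same grasp; the last joint's range is limited). The gripper opens to 94 mm and grips with 3 to 60 N. Pads are 16 mm wide; open, the fingers measure 119 mm over their backs; the gripper's body (75 mm by 177 mm) begins 78 mm behind the grasp point.
Start: joints at [73.367, 23.915, -0.59, 92.452, 0.269, 63.638, -3.037], TCP at [153.895, -605.735, 205.425] pointing down, gripper open.
Joint ranges: [-161.28, 161.28], [-22.2, 115.67], [-73.04, 71.86], [3.21, 147.25], [-68.34, 248.33], [10.77, 114.83], [-161.83, 161.83]. Speed limits (degrees/s): [108.29, 108.29, 136.94, 136.94, 172.46, 172.46, 172.46].

INTERFACE

Orientations are given as [roll, pitch, yaw] about the fixed x, y, z axes, in that order (R = Rz(yaw) Ry(pitch) Rx(roll)).
In Python, from plant import telemetry, imaging, ctrl, finder gives the robot as it stands.
- The arm moves only by the shell command python3 -m creep 'ROWS'. ROWS is text: rows parted by semicolons, each of 7 numbers parted by spaces: the shift along the world's x, y, z in mm, then the turn, a rotation vector about the world's x, y, z in degrees, then the closure in counts, from 0 (fully open) to 255 (shut). In form: dx dy dz ax ay az fingers; .... A call has 1 to 10 rows; each row shifts and turns the commanded pose from where the row before left it; what a row does not reach is not made up. A row lasts 1/8 s, in which the tool goes at most 62.5 mm and 10.7 degrees, less where a joint would pass 70% of its speed; a pose out of reach is approached as far as the arm can. A call is refused whole if a number of a shift passes 62.5 or a number of a turn 10.7, either way. A call with a gripper value outside its range is refused whole. The fingers move at their own pace and stop on an object; the grip force is fixed at half the most. Time passes only in rows, so rows that do not move let the fingers close. It gives the time, the measured TCP pose, the force and the opening at its end, in the units of the state.
- telemetry.observe(): the state, without advancing time (a new reading comes with each control period).
- imaging.grab_frame(name): name is "side" or "top" or "wrist"; returns (picture, depth): 420x560x3 uint8, red, green, blue; 420x560 float32, mm along the optical axis (not along the pixel's ray), 0 where there is no reading.
- imaging.get_calibration(name): a dict with "mtx" (3x3 intrinsics, pixels), "origin" and "orientation" of the camera in the world. Camera axes: x right, y up, looking along -z (the intrinsics and any distortion apply to the point x, -y, -z); pixel columns grow to the right and rows downward; lengths in mm; the calibration is good to about 2 mm. A picture is of the moment at which its call begins: read the wrist's pose just before it. get_calibration takes no time and is no camera call; for the wrist camera it gives the pose at the moment of the call.
- ctrl.job_done(): hands the job in, once; it reports no verdict.
Trained networks look in the newest picture that a camera, given by its name, has taken for a name from the list of things; names that differ only in an ending like _2 or _b are one class to them, and where a whole thing is asked for, a point or a joint stands for the part that bears it (a point fixed in the world has none). Each returns a list of dicts, best first, with "score" (0 to 1); they miss things now and then, are a little off and sometimes report something else, mostly with a low value. They report only what shows in the picture. A call takes as long as a camera call. They do not tell look-alikes from the thing itself.
- finder.trace(camera, target): "mask" (420x560 bool, what is visible of it) and "bbox" ([left, top, right, bottom] in pixels, round what is visible of it).
The state is a dict: "t": time; "qpos": joint angles; "joint_vel": joint speeds; "joint_torque": joint torques, N m; "tcp_pos": TCP position; "tool_rot": TCP orientation; "force": force on the tool from outside, world axes, zero at the start; "wrist_torque": the same for the moment, N m; "finger_gap": opening from 0.0 (shut) to 1.0 (fully open).
Only numpy, scipy, OpenCV 4.12 (cv2) and the standard library are available. Lean on these libraries where they do the work, as an engineer would, in place of code of your own. Each camera call takes 0.05 s, during which the arm holds its last target. There are 200 camera calls.

## Working session

There is one attempt and no reset: what is moved stays moved. The work goes in short steps, Python scripts to look and compute and a shell command to move; the robot and the scene stay as the last step left them, time stands still between calls to the robot, and variables do not carry over. Pictures are saved under pics/ and viewed, about 8 in all and at most 12, crops included, and the job is handed in when it is done.

```bash
ls; mkdir -p pics
python3 - <<'E'
from plant import telemetry, imaging, finder
import cv2, numpy as np
s=telemetry.observe(); print(s)
for n in("top","side"):
    p,d=imaging.grab_frame(n); cv2.imwrite(f"pics/{n}0.png",p[:,:,::-1]); np.savez(f"pics/{n}0.npz",p=p,d=d); c=imaging.get_calibration(n);print(n,c)
    for t in("blank","jig","done_block"):
        print(n,t,[(round(float(r["score"]),2),r["bbox"]) for r in finder.trace(n,t)])
E
```

```text
pics
{'t': 0.0, 'qpos': array([73.36832147, 23.9491195 , -0.59192475, 92.48402111,  0.26865242,
       63.63915256, -3.03759511]), 'joint_vel': array([-0.08967182,  0.04073435,  0.04384394,  0.08416724,  0.04741379,
       -0.07287666,  0.03384849]), 'joint_torque': array([-2.43352515e-04, -8.51253891e+01,  6.38610385e-01, -4.25993443e+01,
       -4.87244991e-02,  1.86465477e-02,  9.51395600e-05]), 'tcp_pos': array([ 153.80224324, -605.39454635,  204.82442043]), 'tool_rot': array([ 1.79995948e+02,  7.07931721e-02, -7.57453660e+01]), 'force': array([ 0.27932242, -0.73521351, -0.53579136]), 'wrist_torque': array([0.01190621, 0.02489584, 0.02416308]), 'finger_gap': 1.00193604792135}
top {'mtx': array([[420.86649038,   0.        , 277.67687105],
       [  0.        , 420.86649038, 214.50687338],
       [  0.        ,   0.        ,   1.        ]]), 'origin': array([ 482.56974554,   14.37146374, 1234.78120741]), 'orientation': array([  4.82871325,  -1.25400555, -90.92510609])}
top blank [(0.89, [277.6, 225.1, 313.6, 245.4]), (0.71, [214.2, 281.5, 244.5, 299.8]), (0.69, [312.5, 289.3, 344.9
[... 166 characters left out ...]
71.5, 317.5, 192.8])]
side {'mtx': array([[500.97182934,   0.        , 265.8210904 ],
       [  0.        , 500.97182934, 209.0674033 ],
       [  0.        ,   0.        ,   1.        ]]), 'origin': array([ 335.14544853, -880.23657915,  908.11629759]), 'orientation': array([ 47.20118066,   0.09913352, -14.39782421])}
side blank [(0.82, [177.9, 189.1, 198.4, 218.6]), (0.82, [352.8, 223.5, 399.1, 248.8]), (0.79, [161.6, 273.6, 205.2, 311.0]), (0.72, [181.2, 226.4, 208.3, 261.5]), (0.72, [230.3, 183.3, 341.3, 282.3]), (0.65, [247.9, 223.2, 277.3, 259.8])]
side jig [(0.72, [225.2, 178.5, 339.2, 281.1]), (0.67, [296.8, 181.5, 314.5, 205.1])]
side done_block [(0.97, [307.2, 216.5, 333.0, 250.8])]
```

Run:
```python
import cv2
a=cv2.imread("pics/top0.png")[130:330,190:390]
cv2.imwrite("pics/topc.png",cv2.resize(a,(800,600) if 0 else (600,600),interpolation=cv2.INTER_CUBIC))
```

```text
(no output)
```

View pics/topc.png

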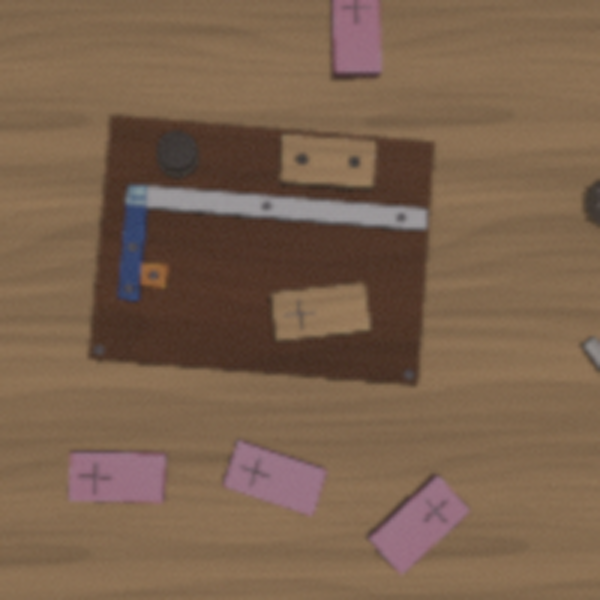

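View pics/side0.png

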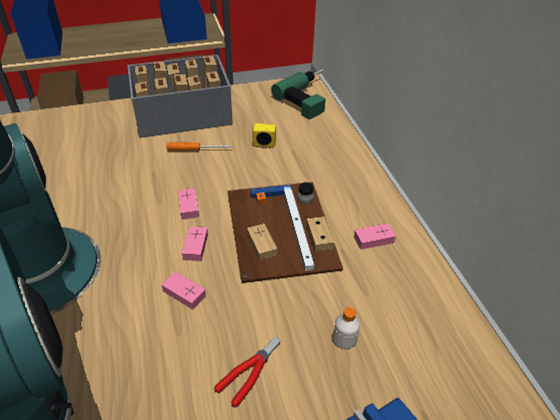

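The top view shows the jig with the blank askew at crop (320,312), and the fence, blue stop and orange guide on its left. The look-alikes are pink. Next I get coarse poses.

```bash
cat > h.py <<'E'
import numpy as np, cv2
from scipy.spatial.transform import Rotation as R
def rays(c,uv):
    uv=np.atleast_2d(np.asarray(uv,float)); K=c["mtx"]
    v=np.c_[(uv[:,0]-K[0,2])/K[0,0],-(uv[:,1]-K[1,2])/K[1,1],-np.ones(len(uv))]
    return v@R.from_euler("xyz",c["orientation"],degrees=True).as_matrix().T
def onz(c,uv,z):
    r=rays(c,uv); return c["origin"]+r*((z-c["origin"][2])/r[:,2])[:,None]
def proj(c,P):
    q=(np.atleast_2d(P)-c["origin"])@R.from_euler("xyz",c["orientation"],degrees=True).as_matrix()
    K=c["mtx"]; return np.c_[K[0,2]+K[0,0]*q[:,0]/-q[:,2],K[1,2]-K[1,1]*q[:,1]/-q[:,2]]
def rect(c,mask,z):
    """min-area rectangle of a mask's outline laid on height z: centre, sizes, long-axis yaw"""
    k=max(cv2.findContours(mask.astype(np.uint8),cv2.RETR_EXTERNAL,cv2.CHAIN_APPROX_NONE)[0],key=cv2.contourArea)
    P=onz(c,k[:,0,:],z)[:,:2].astype(np.float32)
    (cx,cy),(w,h),a=cv2.minAreaRect(P)
    if w>h: a,w,h=a+90,h,w
    a=(a+90)%180   # yaw of long side
    return np.round([cx,cy,w,h,a],2)
E
python3 - <<'E'
from h import *
from plant import imaging,finder
n="top";p,d=imaging.grab_frame(n);c=imaging.get_calibration(n)
print(rect(c,finder.trace(n,"jig")[0]["mask"],12))
print(rect(c,finder.trace(n,"blank")[0]["mask"],38))
cr=np.array([[110,116],[434,142],[417,383],[92,357]])/3+[190,130]
print(onz(c,cr,12).round(1))
print("fence near edge",onz(c,np.array([[150,206],[425,229]])/3+[190,130],30).round(1))
w=imaging.get_calibration("wrist");print(w)
E
```

```text
[589.94 -12.21 241.23 319.71  84.51]
[ 329.48 -153.06   49.18   87.98  133.13]
[[ 722.6  133.5   12. ]
 [ 693.  -183.8   12. ]
 [ 457.8 -160.8   12. ]
 [ 487.8  152.2   12. ]]
fence near edge [[ 631.2   94.    30. ]
 [ 605.4 -169.9   30. ]]
{'mtx': array([[303.73939447,   0.        , 272.49363293],
       [  0.        , 303.73939447, 211.47770215],
       [  0.        ,   0.        ,   1.        ]]), 'origin': array([ 217.10993819, -590.31886812,  384.0907574 ]), 'orientation': array([-1.31541382e+01,  2.26527729e-02, -7.57232575e+01])}
```

```bash
python3 -m creep '26 40 4 0 0 -2 0;26 40 4 0 0 -2 0;26 40 4 0 0 -2 0;26 40 4 0 0 -2 0;26 40 4 0 0 -2 0;26 40 4 0 0 -2 0;26 40 4 0 0 -2 0;26 40 4 0 0 -2 0;26 40 4 0 0 -2 0;26 40 4 0 0 -2 0'; python3 -m creep '26 40 4 0 0 0 0;26 40 4 0 0 0 0;26 40 4 0 0 0 180;20 40 4 0 0 0 180;0 0 0 0 0 0 180;0 0 0 0 0 0 180'
python3 - <<'E'
from h import *
from plant import imaging,finder,telemetry
n="wrist";c=imaging.get_calibration(n);p,d=imaging.grab_frame(n);cv2.imwrite("pics/w1.png",p[:,:,::-1]);np.savez("pics/w1.npz",p=p,d=d,**c);print(c)
for t,z in(("jig",12),("blank",38)):
  for r in finder.trace(n,t): print(t,r["score"],r["bbox"],rect(c,r["mask"],z))
print(telemetry.observe()["finger_gap"])
E
```

```text
t: 1.8
tcp_pos: [414.6, -204.4, 245.8]
tool_rot: [-180.0, -0.0, -95.8]
force: [1.0, -0.5, 0.2]
finger_gap: 0.997
t: 2.55
tcp_pos: [511.7, -46.2, 261.3]
tool_rot: [180.0, -0.0, -95.8]
force: [0.0, -0.4, 0.0]
finger_gap: 0.609
{'mtx': array([[303.73939447,   0.        , 272.49363293],
       [  0.        , 303.73939447, 211.47770215],
       [  0.        ,   0.        ,   1.        ]]), 'origin': array([576.62726086, -53.34320522, 439.96115578]), 'orientation': array([-1.31709705e+01, -1.60158152e-02, -9.57353279e+01])}
jig 0.71 [116.6, 32.9, 365.3, 219.0] [591.54 -13.23 238.5  318.2   84.6 ]
blank 0.84 [247.0, 152.4, 320.6, 200.1] [530.17 -65.69  46.59  89.5   95.44]
blank 0.61 [237.5, 259.0, 295.7, 290.0] [382.94 -23.88  54.8   88.42  69.71]
blank 0.49 [365.5, 269.4, 379.9, 289.2] [ 371.92 -177.16    6.98   38.1    35.12]
blank 0.46 [161.5, 268.8, 180.2, 290.9] [403.02 114.91  19.26  40.49 138.31]
0.4782331265621275
```

View pics/w1.png

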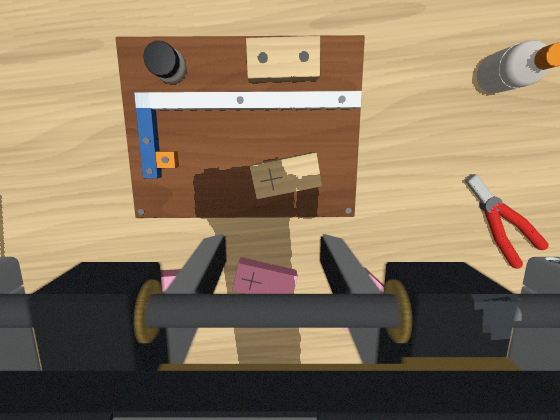

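Wrist view: the blank is at px (286,176), the fence strip at row 100, the guide at (165,160), and everything is clear. The jig pose agrees between the two cameras to about 1.5 mm. The blank is at about jig (-36,-58), +10.9°. I'll come down behind it with the jaws partly open, for a two-finger flat push.

```bash
python3 -m creep '-18 -8 0 0 0 0.4 150;-18 -7 -20 0 0 0 150;0 0 -40 0 0 0 150;0 0 -45 0 0 0 150;0 0 -45 0 0 0 150;0 0 -45 0 0 0 150;0 0 -25 0 0 0 150;0 0 0 0 0 0 150;0 0 0 0 0 0 150'
```

```text
t: 3.82
tcp_pos: [476.4, -61.1, 42.5]
tool_rot: [-179.9, -0.0, -95.4]
force: [0.1, -0.7, 0.8]
finger_gap: 0.415
```

```bash
python3 -m creep '0 0 -10 0 0 0 150;0 0 -10 0 0 0 150;8 -0.75 0 0 0 0 150;6 -0.57 0 0 0 0 150;6 -0.57 0 0 0 0 150;6 -0.57 0 0 0 0 150;6 -0.57 0 0 0 0 150;6 -0.57 0 0 0 0 150;6 -0.57 0 0 0 0 150;6 -0.57 0 0 0 0 150'; python3 -m creep '6 -0.57 0 0 0 0 150;6 -0.57 0 0 0 0 150;4 -0.38 0 0 0 0 150;0 0 0 0 0 0 150'
python3 - <<'E'
from h import *
from plant import imaging,finder,telemetry
n="wrist";c=imaging.get_calibration(n);p,d=imaging.grab_frame(n);cv2.imwrite("pics/w2.png",p[:,:,::-1])
T=imaging.grab_frame("top");cv2.imwrite("pics/t2.png",T[0][:,:,::-1])
C=imaging.get_calibration("top")
for m,cc in((n,c),("top",C)):
  for r in finder.trace(m,"blank")[:3]: print(m,r["score"],rect(cc,r["mask"],38))
print(telemetry.observe())
E
```

```text
t: 5.08
tcp_pos: [526.2, -65.6, 21.4]
tool_rot: [180.0, 0.0, -95.3]
force: [-2.7, -0.1, 1.9]
finger_gap: 0.408
t: 5.58
tcp_pos: [542.2, -67.0, 21.4]
tool_rot: [-180.0, 0.0, -95.3]
force: [-0.1, 0.3, 0.4]
finger_gap: 0.415
wrist 0.62 [575.5  -75.26  45.83  88.92  84.68]
top 0.86 [376.98 127.92  47.18  87.21  88.94]
top 0.84 [375.26 -19.35  46.66  89.02  70.74]
top 0.7 [ 802.12 -105.13   46.67   95.03  178.82]
{'t': 5.775, 'qpos': array([  19.95565844,   31.69469314,  -20.187419  ,  110.70746035,
         16.25748062,   40.34467483, -105.2927408 ]), 'joint_vel': array([ 0.05794274, -0.06877681, -0.01741658,  0.05040048, -0.071681  ,
        0.05813728,  0.0073036 ]), 'joint_torque': array([-2.29694531e-02, -8.22996783e+01, -7.03357637e+00, -2.97135258e+01,
        1.66687922e-02, -8.17324198e-02,  1.34686024e-04]), 'tcp_pos': array([541.82697005, -67.00020632,  21.45443849]), 'tool_rot': array([-1.79997345e+02,  4.26282767e-03, -9.53461957e+01]), 'force': array([-0.39026775, -0.98456752,  0.31032567]), 'wrist_torque': array([-0.01332986, -0.03861063, -0.02706114]), 'finger_gap': 0.4118765225181135}
```

View pics/w2.png

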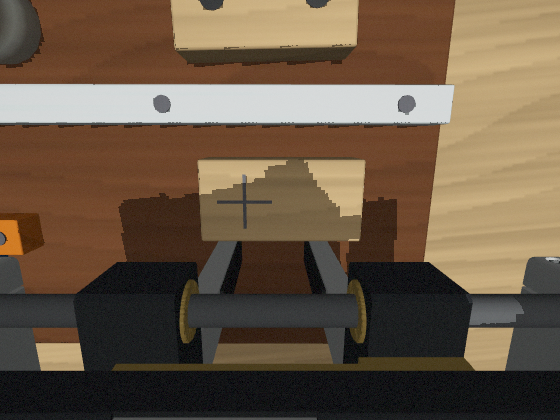

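The blank is now parallel to the fence, with its top edge at row 160 and the fence edge at row 124. About 17–20 mm remain.

```bash
python3 -m creep '5 -0.47 0 0 0 0 150;5 -0.47 0 0 0 0 150;4 -0.38 0 0 0 0 150;1 -0.1 0 0 0 0 150;0 0 0 0 0 0 150'; python3 -m creep '1 -0.1 0 0 0 0 150;1 -0.1 0 0 0 0 150;0 0 0 0 0 0 150'
```

```text
t: 6.4
tcp_pos: [557.0, -68.4, 21.4]
tool_rot: [-180.0, 0.0, -95.3]
force: [-0.0, 0.2, -0.0]
finger_gap: 0.413
t: 6.78
tcp_pos: [559.0, -68.6, 21.4]
tool_rot: [-180.0, 0.0, -95.3]
force: [-0.6, -0.1, -0.3]
finger_gap: 0.415
```

```bash
python3 -m creep '1 -0.1 0 0 0 0 150;1 -0.1 0 0 0 0 150;0 0 0 0 0 0 150'; python3 -m creep '1 -0.1 0 0 0 0 150;0 0 0 0 0 0 150';python3 -m creep '1 -0.1 0 0 0 0 150;0 0 0 0 0 0 150'
```

```text
t: 7.15
tcp_pos: [561.1, -68.8, 21.4]
tool_rot: [-180.0, 0.0, -95.3]
force: [0.3, 0.1, 0.1]
finger_gap: 0.409
t: 7.4
tcp_pos: [561.3, -68.9, 21.3]
tool_rot: [179.9, -0.0, -95.3]
force: [-4.3, 1.1, 4.5]
finger_gap: 0.41
t: 7.65
tcp_pos: [561.3, -68.8, 21.2]
tool_rot: [179.8, -0.0, -95.3]
force: [-11.1, 1.1, 9.0]
finger_gap: 0.411
```

Contact with the fence shows at jig x = -4.3, where -4 was expected, with 11 N on it. The blank is seated, so I back off, rise and check.

```bash
python3 -m creep '-8 0.75 0 0 0 0 150;-10 0.95 0 0 0 0 150;-10 0.95 5 0 0 0 150;0 0 40 0 0 0 150;0 0 45 0 0 0 150;0 0 20 0 0 0 150;0 0 0 0 0 0 150;0 0 0 0 0 0 150'
python3 - <<'E'
from h import *
from plant import imaging,finder,telemetry
n="wrist";c=imaging.get_calibration(n);p,d=imaging.grab_frame(n);cv2.imwrite("pics/w3.png",p[:,:,::-1]);np.savez("pics/w3.npz",p=p,d=d,**c)
J=np.array([571.1,-10.9]);a=np.radians(-5.4);M=np.array([[np.cos(a),-np.sin(a)],[np.sin(a),np.cos(a)]])
for r in finder.trace(n,"blank")[:3]:
    q=rect(c,r["mask"],38); print(r["score"],q,"jig",((q[:2]-J)@M).round(1))
def pj(P): P=np.array(P,float); return proj(c,np.c_[P[:,:2]@M.T+J,P[:,2]])
print("fence top edge pred",pj([[50,-100,30],[50,0,30],[50,-100,12],[50,-155,30]]).round(1))
E
```

```text
t: 8.65
tcp_pos: [534.3, -66.4, 130.7]
tool_rot: [180.0, -0.0, -95.3]
force: [0.1, 1.3, 0.0]
finger_gap: 0.409
0.75 [397.79 -31.13  42.95  78.13  85.71] jig [-170.6  -36.5]
0.7 [592.88 -76.98  45.66  89.72  84.02] jig [ 27.9 -63.7]
0.56 [404.54 152.4   18.63  38.1  175.07] jig [-181.2  146.9]
fence top edge pred [[318.5 121.7]
 [205.4 121.5]
 [315.7 122.8]
 [380.8 121.8]]
```

View pics/w3.png

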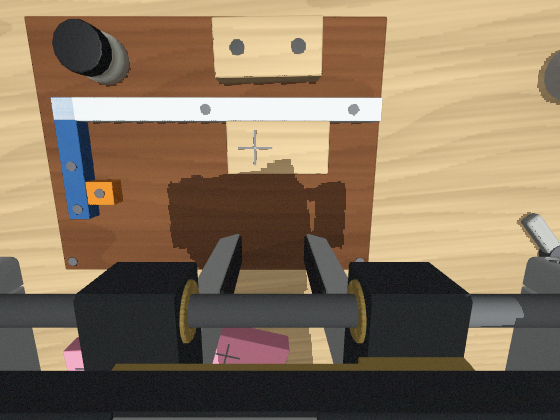

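The blank is flush with the fence; its edge and the fence edge both lie at row 121 and match the prediction. Next I turn the tool 45°, so that one finger takes the rear end face and the other holds the side against the fence.

```bash
python3 -m creep '4 -12 0 0 0 9 195;4 -12 0 0 0 9 195;4 -12 0 0 0 9 195;5 -13 0 0 0 9 195;5 -13 0 0 0 9 195;0 0 -25 0 0 0 195;0 0 -35 0 0 0 195;0 0 -24 0 0 0 195;0 0 0 0 0 0 195'; python3 -m creep '0 0 -10 0 0 0 195;0 0 -10 0 0 0 195;0 0 -5 0 0 0 195;0 0 0 0 0 0 195'
```

```text
t: 9.88
tcp_pos: [555.5, -127.8, 45.4]
tool_rot: [179.9, 0.2, -50.3]
force: [-1.1, -0.5, 0.3]
finger_gap: 0.235
t: 10.38
tcp_pos: [556.8, -128.3, 22.2]
tool_rot: [180.0, 0.0, -50.3]
force: [-0.1, -0.3, 0.1]
finger_gap: 0.233
```

```bash
python3 -m creep '0.56 6 0 0 0 0 195;4 -0.38 0 0 0 0 195;3 -0.28 0 0 0 0 195;0 0 0 0 0 0 195'; python3 -m creep '1 -0.1 0 0 0 0 195;0 0 0 0 0 0 195';  python3 -m creep '1 -0.1 0 0 0 0 195;0 0 0 0 0 0 195'
```

```text
t: 10.88
tcp_pos: [564.7, -123.1, 22.4]
tool_rot: [-180.0, -0.0, -50.3]
force: [-0.2, -0.2, 0.1]
finger_gap: 0.236
t: 11.12
tcp_pos: [565.5, -123.2, 22.4]
tool_rot: [180.0, 0.0, -50.4]
force: [0.2, -0.5, 0.3]
finger_gap: 0.237
t: 11.38
tcp_pos: [566.5, -123.3, 22.4]
tool_rot: [180.0, 0.0, -50.3]
force: [0.2, -0.4, -0.3]
finger_gap: 0.233
```

```bash
for i in 1; do :; done; python3 -m creep '1 -0.1 0 0 0 0 195;0 0 0 0 0 0 195';  python3 -m creep '0.8 -0.1 0 0 0 0 195;0 0 0 0 0 0 195'
```

```text
t: 11.62
tcp_pos: [567.5, -123.3, 22.4]
tool_rot: [180.0, 0.0, -50.3]
force: [-0.4, 0.4, 0.4]
finger_gap: 0.231
t: 11.88
tcp_pos: [568.1, -123.4, 22.3]
tool_rot: [180.0, 0.0, -50.3]
force: [-2.8, 0.1, 1.2]
finger_gap: 0.236
```

```bash
python3 -m creep '0.6 3 0 0 0 0 195;0.38 4 0 0 0 0 195;0.38 4 0 0 0 0 195;0.38 4 0 0 0 0 195;0.38 4 0 0 0 0 195'; python3 -m creep '0.38 4 0 0 0 0 195;0.38 4 0 0 0 0 195;0.38 4 0 0 0 0 195;0.38 4 0 0 0 0 195'
```

```text
t: 12.5
tcp_pos: [570.0, -104.3, 22.3]
tool_rot: [180.0, 0.0, -50.3]
force: [-4.6, -2.7, 0.3]
finger_gap: 0.234
t: 13.0
tcp_pos: [571.5, -88.3, 22.2]
tool_rot: [180.0, 0.0, -50.3]
force: [-3.6, -3.2, -0.0]
finger_gap: 0.238
```

```bash
python3 -m creep '0.45 4 0 0 0 0 195;0.38 4 0 0 0 0 195;0.38 4 0 0 0 0 195;0.38 4 0 0 0 0 195;0.38 4 0 0 0 0 195'; python3 -m creep '0.38 4 0 0 0 0 195;0.38 4 0 0 0 0 195;0.38 4 0 0 0 0 195;0.38 4 0 0 0 0 195;0.38 4 0 0 0 0 195'
python3 - <<'E'
from h import *
from plant import imaging,finder,telemetry
n="wrist";c=imaging.get_calibration(n);p,d=imaging.grab_frame(n);cv2.imwrite("pics/w4.png",p[:,:,::-1])
J=np.array([571.1,-10.9]);a=np.radians(-5.4);M=np.array([[np.cos(a),-np.sin(a)],[np.sin(a),np.cos(a)]])
for r in finder.trace(n,"blank")[:3]:
    q=rect(c,r["mask"],38); print(r["score"],q,"jig",((q[:2]-J)@M).round(1))
E
```

```text
t: 13.62
tcp_pos: [573.4, -68.3, 22.2]
tool_rot: [179.9, 0.0, -50.3]
force: [-4.4, -3.8, -0.5]
finger_gap: 0.237
t: 14.25
tcp_pos: [575.3, -48.3, 22.3]
tool_rot: [179.9, 0.0, -50.3]
force: [-4.0, -3.2, 0.1]
finger_gap: 0.233
0.87 [435.5    7.91  12.85  25.54 158.95] jig [-136.8    6. ]
0.82 [741.75 -80.6   18.59  39.65  51.82] jig [176.5 -53.3]
0.79 [599.79  -8.47  46.03  89.54  84.65] jig [28.3  5.1]
```

View pics/w4.png

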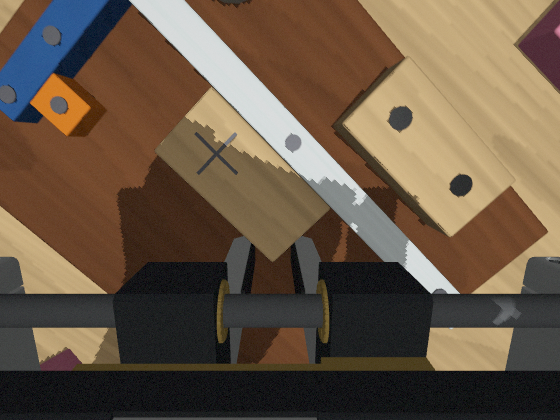

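The blank is flush with the fence along its whole edge and heads cleanly between guide (66,104) and fence. About 65 mm remain.

```bash
python3 -m creep '0.38 4 0 0 0 0 195;0.38 4 0 0 0 0 195;0.38 4 0 0 0 0 195;0.38 4 0 0 0 0 195;0.38 4 0 0 0 0 195;0.38 4 0 0 0 0 195;0.38 4 0 0 0 0 195'; python3 -m creep '0.38 4 0 0 0 0 195;0.38 4 0 0 0 0 195;0.38 4 0 0 0 0 195;0.38 4 0 0 0 0 195;0.38 4 0 0 0 0 195;0.38 4 0 0 0 0 195;0.38 4 0 0 0 0 195'; python3 -m creep '0.19 2 0 0 0 0 195;0.19 2 0 0 0 0 195;0 0 0 0 0 0 195'
```

```text
t: 15.22
tcp_pos: [577.9, -20.7, 22.2]
tool_rot: [179.9, 0.0, -50.4]
force: [-5.5, -4.7, 0.2]
finger_gap: 0.235
t: 16.1
tcp_pos: [580.6, 7.3, 22.2]
tool_rot: [179.9, 0.0, -50.4]
force: [-5.4, -4.1, 1.1]
finger_gap: 0.233
t: 16.48
tcp_pos: [581.0, 11.6, 22.2]
tool_rot: [179.9, 0.0, -50.3]
force: [-5.2, -2.2, -0.2]
finger_gap: 0.235
```

```bash
python3 -m creep '0.1 1 0 0 0 0 195;0.1 1 0 0 0 0 195;0.1 1 0 0 0 0 195;0 0 0 0 0 0 195'; python3 -m creep '0.1 1 0 0 0 0 195;0 0 0 0 0 0 195'; python3 -m creep '0.1 1 0 0 0 0 195;0 0 0 0 0 0 195'
```

```text
t: 16.98
tcp_pos: [581.2, 14.4, 22.2]
tool_rot: [179.9, 0.0, -50.3]
force: [-5.4, -3.2, 0.8]
finger_gap: 0.236
t: 17.23
tcp_pos: [581.3, 15.3, 22.2]
tool_rot: [179.9, 0.0, -50.4]
force: [-5.3, -2.8, 0.9]
finger_gap: 0.235
t: 17.48
tcp_pos: [581.4, 16.2, 22.2]
tool_rot: [179.9, 0.0, -50.4]
force: [-5.2, -4.1, 1.5]
finger_gap: 0.238
```

```bash
python3 -m creep '0.1 1 0 0 0 0 195;0 0 0 0 0 0 195'; python3 -m creep '0.1 1 0 0 0 0 195;0 0 0 0 0 0 195';python3 -m creep '0.1 1 0 0 0 0 195;0 0 0 0 0 0 195'
```

```text
t: 17.73
tcp_pos: [581.4, 16.4, 22.2]
tool_rot: [179.9, -0.0, -50.4]
force: [-6.0, -7.5, 2.1]
finger_gap: 0.235
t: 17.98
tcp_pos: [581.5, 16.5, 22.2]
tool_rot: [179.8, -0.0, -50.4]
force: [-7.0, -12.1, 2.2]
finger_gap: 0.234
t: 18.23
tcp_pos: [581.5, 16.6, 22.2]
tool_rot: [179.8, -0.1, -50.5]
force: [-7.2, -15.7, 4.0]
finger_gap: 0.236
```

Both contacts are firm: 16 N at the stop and 7 N at the fence, with TCP y at 28.3 in the jig where about 28 was predicted. I retract diagonally, rise and check.

```bash
python3 -m creep '-3.3 -2.7 0 0 0 0 195;-4.4 -3.6 0 0 0 0 195;-8 -7 0 0 0 0 195;-8 -7 5 0 0 0 195;0 0 30 0 0 0 195;0 0 40 0 0 0 195;-10 0 40 0 0 0 195;-20 0 20 0 0 0 195;0 0 0 0 0 0 195;0 0 0 0 0 0 195'
python3 - <<'E'
from h import *
from plant import imaging,finder,telemetry
n="wrist";c=imaging.get_calibration(n);p,d=imaging.grab_frame(n);cv2.imwrite("pics/w5.png",p[:,:,::-1])
J=np.array([571.1,-10.9]);a=np.radians(-5.4);M=np.array([[np.cos(a),-np.sin(a)],[np.sin(a),np.cos(a)]])
for r in finder.trace(n,"blank")[:4]:
    q=rect(c,r["mask"],38); print(r["score"],q,"jig",((q[:2]-J)@M).round(1))
cv2.imwrite("pics/t5.png",imaging.grab_frame("top")[0][:,:,::-1])
E
```

```text
t: 19.48
tcp_pos: [528.6, -1.1, 157.1]
tool_rot: [180.0, -0.0, -50.4]
force: [0.3, 0.9, 0.4]
finger_gap: 0.235
0.79 [390.67 123.32  58.22  88.82  86.94] jig [-192.3  116.6]
0.77 [603.92  55.62  46.08  89.75  82.77] jig [26.4 69.3]
0.74 [ 7.845e+02 -9.710e+01  5.338e+01  8.744e+01  4.500e-01] jig [220.6 -65.7]
0.61 [590.29 -11.67 219.97 299.57  84.64] jig [19.2  1. ]
```

View pics/w5.png

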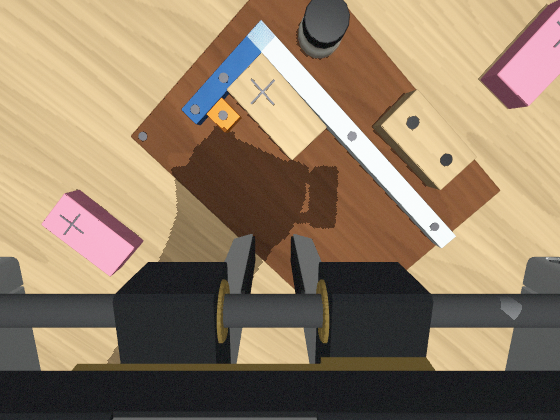

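Run:
```python
import cv2
a=cv2.imread("pics/w5.png")[40:170,190:340]
cv2.imwrite("pics/w5c.png",cv2.resize(a,None,fx=4.5,fy=4.5,interpolation=cv2.INTER_CUBIC))
```

```text
(no output)
```

View pics/w5c.png

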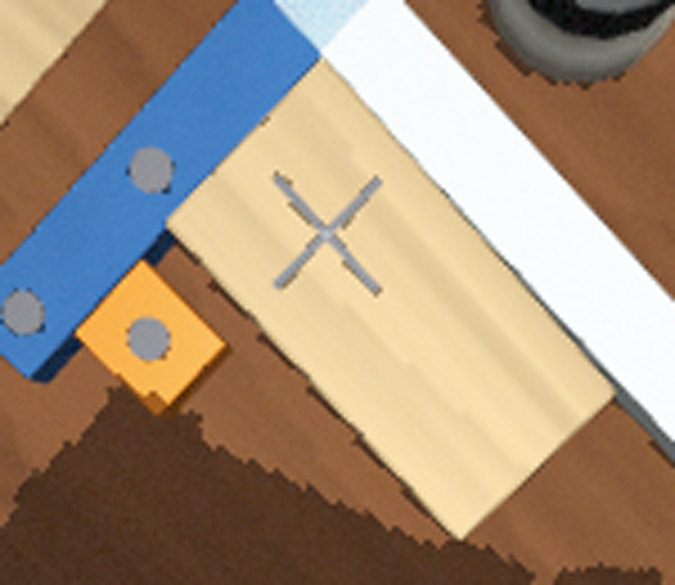

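The leading end is seated, but at the trailing end (crop 600,375) a hairline gap to the fence shows, and the yaw reads -1.8°. My diagonal retraction probably dragged the rear end out. I'll press the side square again with two fingers and retract straight, then tap the end.

```bash
python3 -m creep '3.5 9 0 0 0 -9 180;3.5 9 0 0 0 -9 180;3.5 9 0 0 0 -9 180;3.5 9 0 0 0 -9 180;3.5 9 0 0 0 -9 180;0 0 -35 0 0 0 180;0 0 -40 0 0 0 180;0 0 -40 0 0 0 180;0 0 -10 0 0 0 180;0 0 0 0 0 0 180'; python3 -m creep '0 0 -10 0 0 0 180;0 0 0 0 0 0 180'
```

```text
t: 20.88
tcp_pos: [546.1, 44.5, 32.4]
tool_rot: [179.9, 0.0, -95.3]
force: [-0.7, 0.3, 0.0]
finger_gap: 0.296
t: 21.12
tcp_pos: [546.2, 44.2, 22.6]
tool_rot: [-180.0, -0.0, -95.4]
force: [0.3, 0.2, -0.4]
finger_gap: 0.294
```

```bash
python3 -m creep '7 -0.66 0 0 0 0 180;7 -0.66 0 0 0 0 180;4 -0.38 0 0 0 0 180;2 -0.19 0 0 0 0 180;0 0 0 0 0 0 180'; python3 -m creep '2 -0.19 0 0 0 0 180;1 -0.1 0 0 0 0 180;0 0 0 0 0 0 180'; python3 -m creep '1 -0.1 0 0 0 0 180;1 -0.1 0 0 0 0 180;0 0 0 0 0 0 180'
```

```text
t: 21.75
tcp_pos: [566.1, 42.4, 22.4]
tool_rot: [180.0, 0.0, -95.3]
force: [0.2, -0.4, -0.1]
finger_gap: 0.293
t: 22.12
tcp_pos: [569.1, 42.1, 22.4]
tool_rot: [180.0, 0.0, -95.3]
force: [0.3, 0.5, 0.1]
finger_gap: 0.291
t: 22.5
tcp_pos: [571.1, 41.9, 22.4]
tool_rot: [180.0, 0.0, -95.3]
force: [-0.4, 0.9, 0.0]
finger_gap: 0.295
```

```bash
python3 -m creep '1 -0.1 0 0 0 0 180;0 0 0 0 0 0 180'; python3 -m creep '1 -0.1 0 0 0 0 180;0 0 0 0 0 0 180'; python3 -m creep '0.7 0 0 0 0 0 180;0 0 0 0 0 0 180'
```

```text
t: 22.75
tcp_pos: [571.7, 41.8, 22.4]
tool_rot: [180.0, -0.0, -95.3]
force: [-4.0, -0.2, 2.1]
finger_gap: 0.296
t: 23.0
tcp_pos: [571.8, 41.8, 22.3]
tool_rot: [179.9, -0.0, -95.3]
force: [-10.9, 1.1, 9.6]
finger_gap: 0.294
t: 23.25
tcp_pos: [571.9, 41.8, 22.2]
tool_rot: [179.8, -0.0, -95.3]
force: [-15.2, 0.9, 13.4]
finger_gap: 0.294
```

```bash
python3 -m creep '-3 0.28 0 0 0 0 180;-5 0.47 0 0 0 0 180;-6 0.57 0 0 0 0 180;0 0 25 0 0 0 255;0 0 35 0 0 0 255;12 -20 0 0 0 0 255;12 -20 0 0 0 0 255;12 -21 0 0 0 0 255;0 0 -30 0 0 0 255;0 0 0 0 0 0 255'
```

```text
t: 24.5
tcp_pos: [594.3, -18.0, 50.9]
tool_rot: [179.8, 0.0, -95.3]
force: [0.3, 0.0, 0.5]
finger_gap: 0.003
```

```bash
python3 -m creep '0 0 -15 0 0 0 255;0 0 -13 0 0 0 255;0 0 0 0 0 0 255;0.47 5 0 0 0 0 255;0.47 5 0 0 0 0 255;0.38 4 0 0 0 0 255;0 0 0 0 0 0 255'; python3 -m creep '0.1 1 0 0 0 0 255;0.1 1 0 0 0 0 255;0 0 0 0 0 0 255';python3 -m creep '0.1 1 0 0 0 0 255;0 0 0 0 0 0 255'
```

```text
t: 25.38
tcp_pos: [597.2, -3.5, 24.6]
tool_rot: [-180.0, 0.0, -95.3]
force: [-1.2, -0.4, -0.6]
finger_gap: 0.003
t: 25.75
tcp_pos: [597.3, -2.0, 24.4]
tool_rot: [180.0, 0.0, -95.3]
force: [0.6, -0.2, 0.5]
finger_gap: 0.005
t: 26.0
tcp_pos: [597.4, -0.9, 24.4]
tool_rot: [180.0, 0.0, -95.3]
force: [0.1, -0.9, 0.6]
finger_gap: 0.005
```

```bash
python3 -m creep '0.1 1 0 0 0 0 255;0 0 0 0 0 0 255'; python3 -m creep '0.1 1 0 0 0 0 255;0 0 0 0 0 0 255';python3 -m creep '0.1 1 0 0 0 0 255;0 0 0 0 0 0 255'
```

```text
t: 26.25
tcp_pos: [597.5, -0.1, 24.4]
tool_rot: [180.0, -0.0, -95.3]
force: [0.3, -0.9, -0.1]
finger_gap: 0.003
t: 26.5
tcp_pos: [597.5, -0.0, 24.4]
tool_rot: [180.0, -0.1, -95.4]
force: [-1.4, -5.8, 1.4]
finger_gap: 0.002
t: 26.75
tcp_pos: [597.4, 0.0, 24.4]
tool_rot: [180.0, -0.1, -95.4]
force: [-1.9, -10.7, 2.4]
finger_gap: 0.004
```

```bash
python3 -m creep '-0.3 -3 0 0 0 0 255;-0.47 -5 0 0 0 0 255;-0.94 -10 0 0 0 0 255;0 0 30 0 0 0 255;0 0 40 0 0 0 255;-25 0 40 0 0 0 255;-35 20 0 0 0 0 255;0 25 0 0 0 0 255;0 0 0 0 0 0 255;0 0 0 0 0 0 255'
python3 - <<'E'
from h import *
from plant import imaging,finder,telemetry
n="wrist";c=imaging.get_calibration(n);p,d=imaging.grab_frame(n);cv2.imwrite("pics/w6.png",p[:,:,::-1])
J=np.array([571.1,-10.9]);a=np.radians(-5.4);M=np.array([[np.cos(a),-np.sin(a)],[np.sin(a),np.cos(a)]])
for r in finder.trace(n,"blank")[:4]:
    q=rect(c,r["mask"],38); print(r["score"],q,"jig",((q[:2]-J)@M).round(1))
def pj(P): P=np.array(P,float); return proj(c,np.c_[P[:,:2]@M.T+J,P[:,2]])
k=pj([[27,70,38]])[0]; print(k)
x,y=(k-[75,60]).astype(int).clip(0); cv2.imwrite("pics/w6c.png",cv2.resize(p[y:y+110,x:x+150,::-1],None,fx=5,fy=5,interpolation=cv2.INTER_CUBIC))
E
```

```text
t: 28.0
tcp_pos: [536.1, 28.2, 134.3]
tool_rot: [180.0, -0.0, -95.4]
force: [-0.5, -0.3, -0.4]
finger_gap: 0.004
0.91 [ 372.25 -147.85   50.9    95.74   85.57] jig [-185.1 -155.1]
0.86 [404.46 157.55  16.49  39.32 174.3 ] jig [-181.8  152. ]
0.72 [605.15  56.1   44.56  88.74  84.65] jig [27.6 69.9]
[232.72692048 140.18243261]
```

View pics/w6c.png

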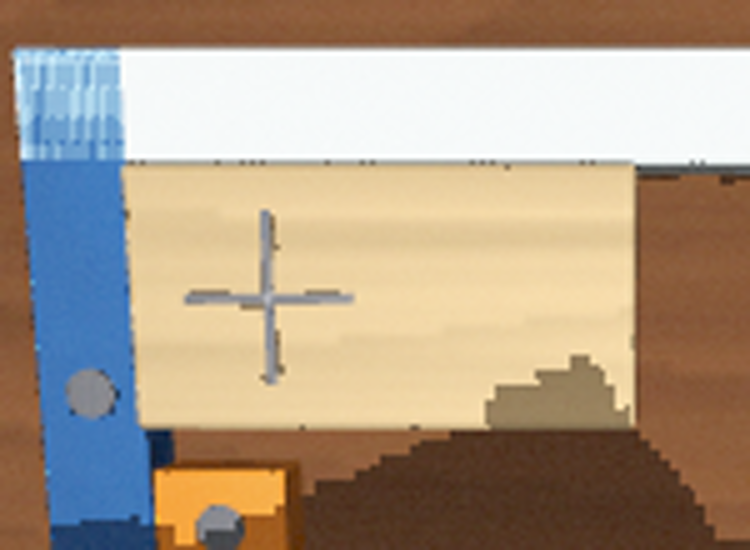

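The blank sits flush: its top edge lies along the fence (row 163) with no gap, and its left end is against the blue stop. It measures jig (27.6, 69.9) with yaw parallel to the jig to 0.05°. I move a little further clear and hand in.

```bash
python3 -m creep '-10 0 40 0 0 0 255;-10 0 40 0 0 0 255;0 0 0 0 0 0 255;0 0 0 0 0 0 255'; python3 -c "
from plant import ctrl; print(ctrl.job_done())"
```

```text
t: 28.6
tcp_pos: [515.9, 28.4, 213.8]
tool_rot: [180.0, -0.0, -95.4]
force: [0.7, -0.3, -0.5]
finger_gap: 0.007
the job is handed in; nothing more can be done
None
```

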